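Fit the handwheel to the mould press and clamp it

ROBOT

A 7-joint arm with a two-finger parallel gripper is mounted at the origin on the work surface. World frame = base frame: x ahead of the robot, y to its left, z up, the work surface at z = 0. Lengths are in m, angles in rad, forces in N, time in s.
With the tool pointing down it reaches from about 0.425 to 0.925 m from the base axis. Payload 6.8 kg.
Tool frame: the origin (TCP) lies at the very end of the fingers, on their centre line; the grasp point (between the pads) lies bot.grip_depth behind it (bot.grip_depth is the distance from the TCP to the grasp point, in m); z points along the fingers, y is the line along which they close (so a half turn about z gives the same grasp; the last joint's range is limited). The gripper opens to 85 mm and grips with 20 to 120 N. Pads are 22 mm wide; open, the fingers measure 114 mm over their backs; the gripper's body (76 mm by 85 mm) begins 54 mm behind the grasp point. The pads swing forward as they close: fully open they stand 13 mm farther back than shut.
Start: joints at [-1.367, 0.477, 0.022, 1.555, -0.011, 1.109, -0.083], TCP at [0.207, 0.642, 0.231] pointing down, gripper open.
Joint ranges: [-2.96, 2.96], [-0.34, 2.1], [-1.41, 1.46], [0.24, 2.44], [-1.37, 4.51], [0.17, 1.92], [-2.96, 2.96]. Speed limits (rad/s): [2.39, 2.39, 3.14, 3.14, 3.14, 3.14, 3.14].

INTERFACE

Orientations are given as a unit quaternion [w, x, y, z].
In Python, from station import bot gives the robot as it stands.
- The arm moves only by the tool send_rows, never from a script. Its arguments are lists of equal length, an entry for each row: "slide": the shift along the tool's x, y, z in mm, a list of three; "roll": the turn about the tool's z in degrees; "claw": the opening, from 0 (shut) to 1 (fully open). A call has exactly 8 rows; each row is the pose to reach, as a shift and turn from the pose commanded when the call began, along the tool's axes at that moment; what a row does not reach only later rows make up. A row lasts 1/12 s, in which the tool goes at most 41.7 mm and 7.16 degrees, less where a joint would pass 70% of its speed; a pose out of reach is approached as far as the arm can. A call with a gripper value outside its range is refused whole. The fingers move at their own pace and stop on an object; "force" is the grip in N (left out, the last holds). Time passes only in rows, so rows that repeat a pose let the fingers close, or fill a call up. It gives the time, the measured TCP pose, the force, the opening and the grip force at its end, in the units of the state.
- bot.get_obs(): the state, without advancing time (a new reading comes with each control period).
- bot.read_camera(name): name is "scene" or "top" or "wrist"; returns the picture (384x512x3 uint8, red, green, blue); there is no depth.
- bot.camera_model(name): a dict with "camera_matrix" (3x3 intrinsics, pixels), "camera_from_world" (4x4, takes a point from world to camera coordinates). Camera axes: x right, y down, z forward; pixel columns grow to the right and rows downward; lengths in m; the calibration is good to about 2 mm. A picture is of the moment at which its call begins: read the wrist's pose just before it. camera_model takes no time and is no camera call; for the wrist camera it gives the pose at the moment of the call.
- bot.hand_in(): hands the job in; it is judged then, once.
The state is a dict: "t": time; "q": joint angles; "joint_vel": joint speeds; "joint_torque": joint torques, N m; "eef_pos": TCP position; "tool_rot": TCP orientation; "contact_force": force on the tool from outside, world axes, zero at the start; "torque": the same for the moment, N m; "gripper_width": opening from 0.0 (shut) to 1.0 (fully open); "grasp_force": force on a finger pad.
Only numpy, scipy, OpenCV 4.12 (cv2) and the standard library are available. Lean on these libraries where they do the work, as an engineer would, in place of code of your own. Each camera call takes 0.05 s, during which the arm holds its last target. There are 200 camera calls.

TASK

Get the jeweller's mould press ready and clamped: lift the round protective cap off its square spindle and stand it open end down in the shallow tray, then fit the larger of the two loose handwheels, hub upward, fully home over the square of the spindle and turn it clockwise (seen from above) as far as its stop. Leave the handwheel on the spindle, and leave the smaller handwheel, the wire brush and the jar where they are.

Things in the scene. Friction and masses are not known exactly. Their poses are not given: they have to be found in the camera images.
- press: Fixed green mould press. Origin under the centre of its base, on the bench; z up, y along its cross beam. Base 100 (x) x 170 (y) x 18 mm; beam 55 (x) x 170 (y) mm, top 120 mm up; two round columns, 18 mm thick, at y = +-68 mm stand up through the beam to 155 mm. The upright spindle is on the press's z axis, mid-beam. Position and yaw vary.
- spindle_seat (a point): Point on the spindle axis at the top face of its collar (32 mm wide, 126 mm above the bench), where the cap rests at first and the handwheel must sit. Turns with the spindle: z up, x and y square to the flats of the spindle's square end, 14 x 14 mm, which reaches 40 mm above this point (top 4 mm tapered to 9 x 9 mm).
- spindle (a joint): Angle of the spindle, rad: 0 is fully open, it grows clockwise seen from above, the stop (clamped) is at 1.2. It starts between 0 and 0.25 and stays where it is left (stiff, about 0.12 N m).
- cap: Loose black plastic cap, a round cylinder 32 mm in diameter, 50 mm tall, open below (bore 23 mm wide, 43 mm deep). Origin in the centre of its open underside, z up to its closed top. It starts slipped loosely over the spindle's square end, standing on the collar; it comes off straight up. 40 g.
- handwheel: Loose larger steel handwheel, flat on the bench, hub up, left or right of the press. Origin in the centre of its underside, z up, x and y square to the hub's sides. Hub 30 x 30 mm, 48 mm tall, with a square through-bore 16.4 mm wide, parallel to its sides; at its foot four spokes along x and y (top 10 mm up) and a 12 mm round rim, 96 mm over all. 0.3 kg.
- small_wheel: Loose smaller handwheel, to be left alone: same form, hub 22 x 22 mm and 34 mm tall, bore 9 mm (does not fit), rim 65 mm over all. Origin in the centre of its underside. It lies on the other side of the press from the larger one.
- tray: Fixed red open tray, 110 (x) x 130 (y) mm, 28 mm high, walls and floor 4 mm; bits of flat brass scrap lie at its edges. Origin under its centre, z up. Left or right, beyond a handwheel.
- tray_floor (a point): Centre of the tray's inner floor, 4 mm above the bench; axes as the tray's.
- file_block: Fixed wooden block 70 (x) x 110 (y) x 50 mm with six upright needle files, up to 180 mm tall over all. Origin under its centre. On the other side from the tray.
- doming_block: Fixed steel cube of 60 mm with round dimples on top, left, between the robot and the handwheel on that side, 100 to 135 mm from the wheel's centre. Origin under its centre.
- tin: Fixed metal tin, 62 mm in diameter, 80 mm tall, right, between the robot and the handwheel on that side, 100 to 135 mm from the wheel's centre. Origin under its centre.
- brush: Loose wooden wire brush, bristles up, 200 mm long (its x), 28 mm wide, 32 mm tall, lying beyond the press; to be left alone. Origin under its centre.
- jar: Loose amber glass jar with a steel cap, 54 mm in diameter, 65 mm tall, to be left alone. Origin in the centre of its underside.
Mind the look-alikes: they are no part of the job. Several things have the shape of the cap; the one meant has the colours described above. Leave any pink look-alike of the tray alone.

How it is judged:
On the way, in this order (a step that is already met when the one before it is completed fails the run):
1. the cap stands in the tray (x of cap in the frame of tray_floor between -0.05 and 0.05 m and y of cap in the frame of tray_floor between -0.06 and 0.06 m and z of cap in the frame of tray_floor between -0.004 and 0.006 m and angle between cap's own z axis and vertical below 0.15 rad and linear speed of cap below 0.03 m/s), for 0.2 s.
2. the larger handwheel sits fully home on the spindle's square, before it is turned to the stop (horizontal distance between handwheel and spindle_seat below 0.0035 m and z of handwheel in the frame of spindle_seat below 0.003 m and angle between handwheel's own z axis and vertical below 0.06 rad and (angle between the x axis of handwheel and the x axis of spindle_seat, either way round below 0.3 rad or angle between the x axis of handwheel and the y axis of spindle_seat, either way round below 0.3 rad)), for 0.2 s.
3. the spindle is turned clockwise to its stop (all of step 2 and value of joint spindle above 1.1 rad), for 0.2 s.
At the end, for the whole second after the job is handed in: At rest: the cap upright on the tray floor (within 0.15 rad); the larger handwheel, hub up, its bore on the square (within 0.3 rad), its underside within 3 mm of the collar, 3.5 mm of the axis and 0.06 rad of level; the spindle turned past 1.1 of its 1.2 rad (all of step 1 and all of step 3 and linear speed of handwheel below 0.03 m/s); the robot touches nothing.
It fails at once if the smaller handwheel is moved more than 25 mm or tipped over (distance of small_wheel from where it was at the start of the episode above 0.025 m or angle between small_wheel's own z axis and vertical above 0.5 rad).
It fails at once if the wire brush is moved more than 25 mm or tipped over (distance of brush from where it was at the start of the episode above 0.025 m or angle between brush's own z axis and vertical above 0.5 rad).
It fails at once if the jar is moved more than 25 mm or tipped over (distance of jar from where it was at the start of the episode above 0.025 m or angle between jar's own z axis and vertical above 0.5 rad).
It also fails if it takes over 72 s, if anything falls off the work surface, if the arm or the gripper's body presses on something with over 40 N, if the wrist force passes 120 N, or if a joint passes its speed limit or range.

## Working session

There is one attempt and no reset: what is moved stays moved. The work goes in short steps, Python scripts to look and compute and a tool call to move; the robot and the scene stay as the last step left them, time stands still between calls to the robot, and variables do not carry over. Pictures are saved under pics/ and viewed, at most 10 in all, crops included, and the job is handed in when it is done.

Besides the shell and the picture viewer there is one more tool, called after "Call:" as name([rows], argument=value, ...), one row to a line, values as JSON. send_rows: Moves the arm, as the interface text tells. Its arguments: {"type":"object","properties":{"slide":{"type":"array","items":{"type":"array","items":{"type":"number"}}},"roll":{"type":"array","items":{"type":"number"}},"claw":{"type":"array","items":{"type":"number"}},"force":{"type":"number"}},"required":["slide","roll","claw"]}

```bash
mkdir -p pics
python3 - <<'E'
from station import bot
import cv2,numpy as np
np.set_printoptions(precision=4,suppress=True)
o=bot.get_obs();print(o['t'],o['eef_pos'],o['tool_rot'],o['q'],bot.grip_depth)
for n in('top','scene'):
    im=bot.read_camera(n);cv2.imwrite(f'pics/{n}0.png',im[:,:,::-1]);m=bot.camera_model(n);print(n,m)
E
```

```text
0.0 [0.2069 0.6419 0.2303] [-0.0001  0.1552  0.9879 -0.0009] [-1.3671  0.4778  0.0223  1.5565 -0.0115  1.1093 -0.0831] 0.0187
top {'camera_matrix': array([[450.4703,   0.    , 259.4058],
       [  0.    , 450.4703, 195.9664],
       [  0.    ,   0.    ,   1.    ]]), 'camera_from_world': array([[ 0.0225, -0.9997,  0.0108,  0.0073],
       [-0.9842, -0.024 , -0.1754,  0.5326],
       [ 0.1756, -0.0067, -0.9844,  1.1144],
       [ 0.    ,  0.    ,  0.    ,  1.    ]])}
scene {'camera_matrix': array([[430.7659,   0.    , 253.8762],
       [  0.    , 430.7659, 187.1482],
       [  0.    ,   0.    ,   1.    ]]), 'camera_from_world': array([[ 0.8002,  0.5994, -0.0209, -0.4193],
       [ 0.3465, -0.4905, -0.7996, -0.0836],
       [-0.4895,  0.6326, -0.6001,  1.4623],
       [ 0.    ,  0.    ,  0.    ,  1.    ]])}
```

Run:
```python
import cv2
for n in('top','scene'):
    im=cv2.imread(f'pics/{n}0.png');cv2.imwrite(f'pics/{n}0b.png',cv2.resize(im,(800,600),interpolation=cv2.INTER_CUBIC))
```

```text
(no output)
```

View pics/top0b.png

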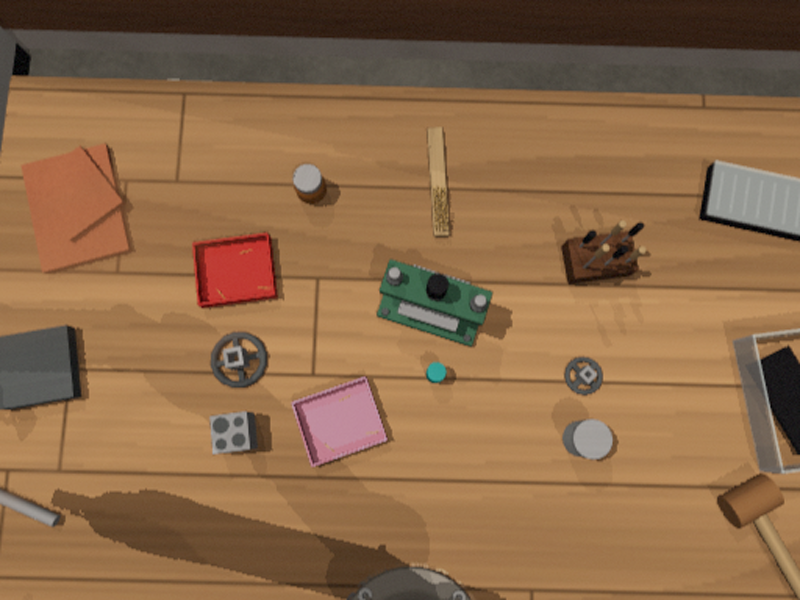

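View pics/scene0b.png

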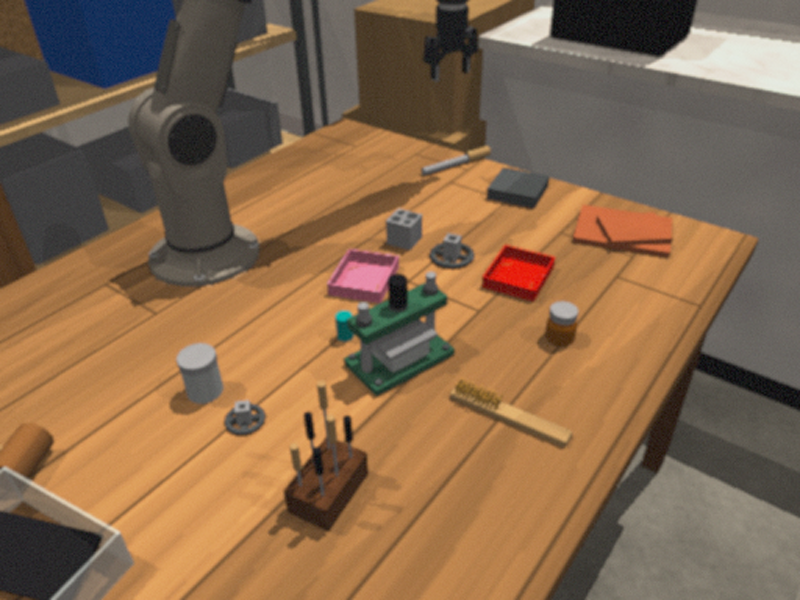

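```bash
cat > h.py <<'E'
import numpy as np,cv2
from station import bot
from scipy.spatial.transform import Rotation as R
np.set_printoptions(precision=4,suppress=True)
def ray(m,uv,z):
    "world point at height z seen at pixel uv"
    T=np.array(m['camera_from_world']);r=T[:3,:3].T
    d=r@np.linalg.solve(m['camera_matrix'],[*uv,1.]);c=-r@T[:3,3]
    return c+d*(z-c[2])/d[2]
def proj(m,p):
    T=np.array(m['camera_from_world']);p=np.atleast_2d(p)@T[:3,:3].T+T[:3,3]
    p=p@np.array(m['camera_matrix']).T
    return p[:,:2]/p[:,2:]
def rot(o): return R.from_quat(np.roll(o['tool_rot'],-1)).as_matrix()
def plan(p,yaw=None):
    """slide/roll to TCP p; yaw = world angle of tool y axis (deg, mod 180)"""
    o=bot.get_obs();M=rot(o);s=M.T@(np.array(p)-o['eef_pos'])*1e3
    cur=np.degrees(np.arctan2(M[1,1],M[0,1]))
    d=0 if yaw is None else (cur-yaw+90)%180-90
    print('t %.2f'%o['t'],'slide',s.round(1),'roll %.1f'%d,'ycur %.1f q7 %.2f'%(cur,o['q'][6]),'pos',o['eef_pos'],'z',M[:,2])
E
python3 - <<'E'
from h import *
m=bot.camera_model('top');im=cv2.imread('pics/top0.png');hsv=cv2.cvtColor(im,cv2.COLOR_BGR2HSV)
s=.64
for n,uv,z in[('cap',(437,284),.176),('colL',(394,272),.155),('colR',(480,300),.155),('hub',(235,357),.048),('rim',(238,360),.006),('tray',(235,269),.028),('jar',(308,178),.065),('dome',(232,432),.06),('small',(585,375),.034)]:
    print(n,ray(m,np.array(uv)*s,z))
# tray
mk=((hsv[...,0]<6)|(hsv[...,0]>174))&(hsv[...,1]>190)&(hsv[...,2]>90)
n,l,st,c=cv2.connectedComponentsWithStats(mk.astype('uint8'));i=1+np.argmax(st[1:,4])
pts=np.argwhere(l==i)[:,::-1].astype('float32');b=cv2.boxPoints(cv2.minAreaRect(pts))
print('tray',st[i],b);w=np.array([ray(m,p,.028) for p in b]);print(w,w.mean(0),np.linalg.norm(np.diff(w,axis=0),axis=1))
mk=(hsv[...,2]<45);mk[:165]=0;mk[200:]=0;mk[:,:265]=0;mk[:,295:]=0
n,l,st,c=cv2.connectedComponentsWithStats(mk.astype('uint8'));print('cap',st[1:],c[1:])
E
```

```text
cap [ 0.5436 -0.0253  0.176 ]
colL [0.5649 0.0387 0.155 ]
colR [ 0.5252 -0.0912  0.155 ]
hub [0.4416 0.2943 0.048 ]
rim [0.4408 0.2988 0.006 ]
tray [0.5925 0.3086 0.028 ]
jar [0.7433 0.1878 0.065 ]
dome [0.3219 0.2885 0.06  ]
small [ 0.4269 -0.2784  0.034 ]
tray [126 150  48  46 452] [[121.0865 156.8811]
 [171.873  148.8622]
 [178.1081 188.3514]
 [127.3216 196.3703]]
[[0.632  0.3889 0.028 ]
 [0.6575 0.2557 0.028 ]
 [0.5508 0.2333 0.028 ]
 [0.5262 0.3645 0.028 ]] [0.5916 0.3106 0.028 ] [0.1356 0.109  0.1335]
cap [[273 176  14  17 188]] [[279.4309 183.633 ]]
```

```bash
python3 -c "
from h import *
plan([.544,-.0255,.30],-17)"
```

```text
t 0.10 slide [-525.6 -532.   -68.6] roll 89.1 ycur 72.1 q7 -0.08 pos [0.2069 0.6419 0.2304] z [-0.0004 -0.0016 -1.    ]
```

Call:
send_rows([
  [-25,-25,-8],
  [-53,-53,-18],
  [-81,-81,-28],
  [-109,-109,-38],
  [-137,-137,-48],
  [-165,-165,-58],
  [-193,-193,-68],
  [-219,-221,-68],
], roll=[0,0,0,0,0,0,0,0], claw=[1,1,1,1,1,1,1,1])

```text
t: 0.77
eef_pos: [0.3491, 0.3635, 0.301]
tool_rot: [0.001, 0.156, 0.988, 0.001]
contact_force: [1.1, -0.2, 0.3]
gripper_width: 1.004
grasp_force: 0.0
```

Call:
send_rows([
  [-28,-28,0],
  [-56,-56,0],
  [-84,-84,0],
  [-112,-112,0],
  [-140,-140,0],
  [-168,-168,0],
  [-196,-196,0],
  [-224,-224,0],
], roll=[7,14,21,28,35,42,49,56], claw=[1,1,1,1,1,1,1,1])

```text
t: 1.43
eef_pos: [0.4924, 0.0811, 0.2993]
tool_rot: [-0.0, 0.603, 0.798, 0.0]
contact_force: [0.5, 0.6, 0.5]
gripper_width: 1.0
grasp_force: 0.0
```

```bash
python3 -c "
from h import *
plan([.544,-.0255,.30],-17)"
```

```text
t 1.43 slide [-116.6   20.6   -0.7] roll 32.8 ycur 15.8 q7 0.05 pos [0.4924 0.0811 0.2993] z [-0.      0.0003 -1.    ]
```

Call:
send_rows([
  [-25,5,0],
  [-55,10,0],
  [-85,15,0],
  [-110,20,-1],
  [-117,20.5,-1],
  [-117,20.5,-1],
  [-117,20.5,-1],
  [-117,20.5,-1],
], roll=[7,14,21,28,32.8,32.8,32.8,32.8], claw=[1,1,1,1,1,1,1,1])

```text
t: 2.1
eef_pos: [0.5439, -0.0224, 0.2999]
tool_rot: [-0.001, 0.801, 0.599, -0.0]
contact_force: [0.7, 0.8, 0.5]
gripper_width: 1.005
grasp_force: 0.0
```

Run:
```python
from h import *
plan([.544,-.0255,.142],-17)
m=bot.camera_model('wrist');im=bot.read_camera('wrist');cv2.imwrite('pics/w1.png',im[:,:,::-1]);np.save('w1.npy',m,allow_pickle=True)
print(proj(m,[[.544,-.0255,.176],[.545,-.026,.126]]),m['camera_from_world'],m['camera_matrix'][0])
```

```text
t 2.10 slide [ -3.    1.1 157.9] roll 0.6 ycur -16.4 q7 -0.21 pos [ 0.5439 -0.0224  0.2999] z [-0.0009  0.0006 -1.    ]
[[257.4584 185.8282]
 [258.3424 173.003 ]] [[ 0.9592 -0.2827 -0.0012 -0.5283]
 [-0.2668 -0.9065  0.3273  0.0606]
 [-0.0937 -0.3136 -0.9449  0.4885]
 [ 0.      0.      0.      1.    ]] [269.7766   0.     256.9325]
```

View pics/w1.png

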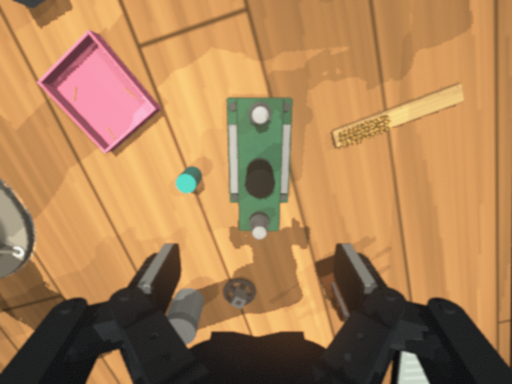

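Run:
```python
from h import *
m=np.load('w1.npy',allow_pickle=True).item();im=cv2.imread('pics/w1.png')
g=im.max(2);mk=(g<60);mk[:140]=0;mk[215:]=0;mk[:,:235]=0;mk[:,285:]=0
n,l,st,c=cv2.connectedComponentsWithStats(mk.astype('uint8'));print(st[1:],c[1:])
a=ray(m,(260,115),.155);b=ray(m,(259.5,232.5),.155);print(a,b,(a+b)/2,np.linalg.norm(a-b),np.degrees(np.arctan2(*(b-a)[1::-1])))
for v in(182,185):print(ray(m,(260,v),.176))
```

```text
[[261 162   1   1   1]
 [264 163   2   2   2]
 [259 164   1   1   1]
 [263 165   1   1   1]
 [267 165   4   7  12]
 [261 166   1   1   1]
 [263 166   4   3   5]] [[261.     162.    ]
 [264.5    163.5   ]
 [259.     164.    ]
 [263.     165.    ]
 [268.4167 168.1667]
 [261.     166.    ]
 [264.6    167.    ]]
[0.5661 0.0404 0.155 ] [ 0.5279 -0.0889  0.155 ] [ 0.547  -0.0242  0.155 ] 0.13482779640514603 -106.46221545067831
[ 0.5477 -0.0223  0.176 ]
[ 0.5468 -0.0254  0.176 ]
```

Call:
send_rows([
  [-2,2.7,15],
  [-2,2.7,45],
  [-2,2.7,75],
  [-2,2.7,105],
  [-2,2.7,130],
  [-2,2.7,150],
  [-2,2.7,158],
  [-2,2.7,158],
], roll=[0,0,0,0,0,0,0,0], claw=[1,1,1,1,1,1,1,1])

```text
t: 2.82
eef_pos: [0.545, -0.0253, 0.1407]
tool_rot: [-0.001, 0.801, 0.598, -0.001]
contact_force: [-0.6, -0.4, -0.3]
gripper_width: 0.994
grasp_force: 0.0
```

Call:
send_rows([
  [0,0,0],
  [0,0,0],
  [0,0,0],
  [0,0,0],
  [0,0,0],
  [0,0,0],
  [0,0,0],
  [0,0,0],
], roll=[0,0,0,0,0,0,0,0], claw=[0,0,0,0,0,0,0,0], force=25)

```text
t: 3.48
eef_pos: [0.5471, -0.0263, 0.1434]
tool_rot: [0.0, 0.802, 0.597, 0.001]
contact_force: [-0.7, -0.2, 6.6]
gripper_width: 0.366
grasp_force: 24.5
```

```bash
python3 -c "
from h import *
plan([.5465,-.0245,.142],-16.5);print(bot.get_obs())"
```

```text
t 3.48 slide [ 1.5 -1.   1.4] roll -0.2 ycur -16.7 q7 -0.08 pos [ 0.5471 -0.0263  0.1434] z [ 0.0015  0.0007 -1.    ]
{'t': 3.4833, 'q': array([-0.4976,  0.4145,  0.5485,  1.9744, -0.2901,  0.8278, -0.0794]), 'joint_vel': array([ 0.0001, -0.0007,  0.0008, -0.0022, -0.0009,  0.0027,  0.0009]), 'joint_torque': array([  0.2629, -40.9329,   6.6885, -20.8768,   0.0222,  -0.5236,
        -0.0471]), 'eef_pos': array([ 0.5471, -0.0263,  0.1434]), 'tool_rot': array([0.0002, 0.8021, 0.5972, 0.0008]), 'contact_force': array([-0.7084, -0.1619,  6.6351]), 'torque': array([0.0837, 0.3297, 0.0712]), 'grasp_force': 24.505834132432938, 'gripper_width': 0.3657330391906003}
```

Call:
send_rows([
  [0,0,-10],
  [0,0,-25],
  [0,0,-45],
  [0,0,-65],
  [0,0,-85],
  [0,0,-95],
  [0,0,-95],
  [0,0,-95],
], roll=[0,0,0,0,0,0,0,0], claw=[0,0,0,0,0,0,0,0])

```text
t: 4.15
eef_pos: [0.5464, -0.0262, 0.2374]
tool_rot: [0.0, 0.802, 0.597, 0.0]
contact_force: [-0.3, 0.1, -0.6]
gripper_width: 0.365
grasp_force: 24.9
```

Run:
```python
from h import *
plan([.592,.3095,.238])
m=bot.camera_model('wrist');im=bot.read_camera('wrist');cv2.imwrite('pics/w2.png',im[:,:,::-1])
np.save('w2.npy',m,allow_pickle=True)
m=bot.camera_model('top');im=bot.read_camera('top');cv2.imwrite('pics/t2.png',im[:,:,::-1])
```

```text
t 4.15 slide [334.7 -52.5  -0.4] roll 0.0 ycur -16.7 q7 -0.16 pos [ 0.5464 -0.0262  0.2374] z [ 0.0007  0.0005 -1.    ]
```

Call:
send_rows([
  [25,-4,0],
  [65,-10,0],
  [106,-17,0],
  [147,-23,0],
  [188,-30,0],
  [229,-36,0],
  [270,-42,0],
  [305,-48,0],
], roll=[0,0,0,0,0,0,0,0], claw=[0,0,0,0,0,0,0,0])

```text
t: 4.92
eef_pos: [0.587, 0.2828, 0.2354]
tool_rot: [-0.0, 0.802, 0.598, -0.001]
contact_force: [0.5, 0.1, 0.5]
gripper_width: 0.367
grasp_force: 24.9
```

Call:
send_rows([
  [20,-3,10],
  [30,-4.5,40],
  [30,-4.5,75],
  [30,-4.5,110],
  [30,-4.5,145],
  [30,-4.5,170],
  [30,-4.5,185],
  [30,-4.5,190],
], roll=[0,0,0,0,0,0,0,0], claw=[0,0,0,0,0,0,0,0])

```text
t: 5.58
eef_pos: [0.5898, 0.3084, 0.0432]
tool_rot: [-0.0, 0.802, 0.597, -0.003]
contact_force: [-0.6, -0.7, 0.4]
gripper_width: 0.368
grasp_force: 24.9
```

```bash
python3 -c "
from h import *
plan([.592,.3095,.0225]);print(bot.get_obs()['contact_force'])"
```

```text
t 5.58 slide [ 1.8  1.8 20.7] roll 0.0 ycur -16.7 q7 -0.57 pos [0.5898 0.3084 0.0432] z [-0.0054 -0.0035 -1.    ]
[-0.5565 -0.666   0.4014]
```

Call:
send_rows([
  [1,1,6],
  [1.5,1.5,12],
  [1.5,1.5,16],
  [1.5,1.5,19],
  [1.5,1.5,20],
  [1.5,1.5,21],
  [1.5,1.5,21],
  [1.5,1.5,21],
], roll=[0,0,0,0,0,0,0,0], claw=[0,0,0,0,0,0,0,0])

```text
t: 6.25
eef_pos: [0.5943, 0.3108, 0.0267]
tool_rot: [-0.0, 0.802, 0.597, 0.0]
contact_force: [0.3, -0.1, -0.8]
gripper_width: 0.367
grasp_force: 24.9
```

```bash
python3 -c "
from h import *
plan([.592,.3095,.0215]);print(bot.get_obs()['contact_force'])"
```

```text
t 6.25 slide [-1.9 -1.8  5.2] roll 0.0 ycur -16.7 q7 -0.56 pos [0.5943 0.3108 0.0267] z [ 0.0005  0.0004 -1.    ]
[ 0.3157 -0.1157 -0.8336]
```

Call:
send_rows([
  [0,0,2],
  [0,0,4],
  [0,0,5],
  [0,0,5.5],
  [0,0,5.5],
  [0,0,5.5],
  [0,0,5.5],
  [0,0,5.5],
], roll=[0,0,0,0,0,0,0,0], claw=[0,0,0,0,0,0,0,0])

```text
t: 6.92
eef_pos: [0.594, 0.3107, 0.0215]
tool_rot: [-0.0, 0.802, 0.597, 0.0]
contact_force: [-2.8, -0.8, 5.5]
gripper_width: 0.37
grasp_force: 25.4
```

Call:
send_rows([
  [0,0,0],
  [0,0,0],
  [0,0,0],
  [0,0,0],
  [0,0,-10],
  [0,0,-30],
  [0,0,-60],
  [0,0,-95],
], roll=[0,0,0,0,0,0,0,0], claw=[0.4,0.5,0.55,0.55,0.55,0.55,0.55,0.55])

```text
t: 7.58
eef_pos: [0.5929, 0.31, 0.1158]
tool_rot: [-0.0, 0.802, 0.597, -0.002]
contact_force: [0.3, 0.9, -0.6]
gripper_width: 0.548
grasp_force: 0.0
```

Run:
```python
from h import *
plan([.442,.2965,.18])
im=bot.read_camera('top');cv2.imwrite('pics/t3.png',im[:,:,::-1])
b=cv2.imread('pics/w2.png')
c=np.vstack([cv2.resize(im[110:270,100:340,::-1],(720,480),interpolation=3)]);cv2.imwrite('pics/t3c.png',c)
cv2.imwrite('pics/w2c.png',cv2.resize(b[90:250,150:370],(780,567),interpolation=3))
```

```text
t 7.58 slide [ -56.4 -140.8  -63.7] roll 0.0 ycur -16.7 q7 -0.60 pos [0.5929 0.31   0.1158] z [-0.0027 -0.0019 -1.    ]
```

View pics/t3c.png

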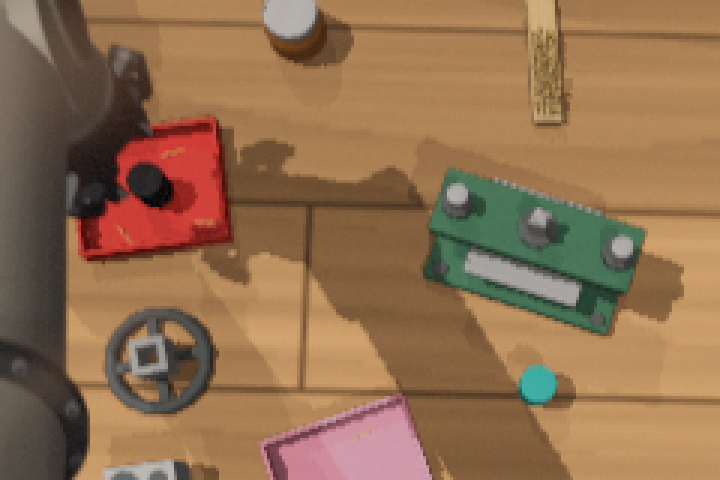

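Call:
send_rows([
  [0,0,-20],
  [-8,-20,-40],
  [-20,-50,-60],
  [-32,-80,-80],
  [-44,-110,-95],
  [-52,-130,-95],
  [-56.5,-141,-95],
  [-56.5,-141,-95],
], roll=[0,0,0,0,0,0,0,0], claw=[1,1,1,1,1,1,1,1])

```text
t: 8.3
eef_pos: [0.4405, 0.2971, 0.2112]
tool_rot: [-0.001, 0.802, 0.598, -0.0]
contact_force: [-0.4, 0.3, 0.2]
gripper_width: 0.998
grasp_force: 0.0
```

Run:
```python
from h import *
plan([.442,.2965,.18])
m=bot.camera_model('wrist');im=bot.read_camera('wrist');cv2.imwrite('pics/w4.png',im[:,:,::-1]);np.save('w4.npy',m,allow_pickle=True)
p=proj(m,[[.442,.296,.048]])[0].astype(int);print(p)
a=im[max(p[1]-80,0):p[1]+80,p[0]-80:p[0]+80,::-1]
m2=np.load('w2.npy',allow_pickle=True).item();p2=proj(m2,[[.5465,-.0245,.166]])[0].astype(int);print(p2)
print(a.shape)
cv2.imwrite('pics/w4c.png',cv2.resize(a,None,fx=3.7,fy=3.7,interpolation=3))
```

```text
t 8.30 slide [-0.2  1.6 31.2] roll 0.0 ycur -16.6 q7 -0.83 pos [0.4405 0.2971 0.2112] z [-0.0014  0.0011 -1.    ]
[258 173]
[255 200]
(160, 160, 3)
```

View pics/w4c.png

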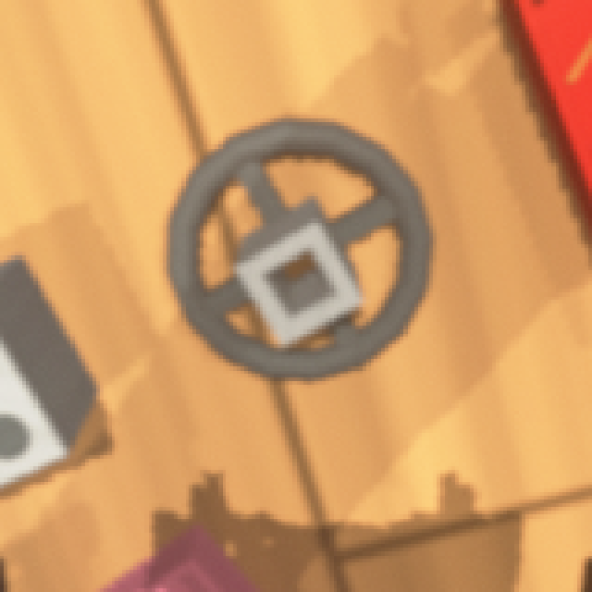

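View pics/w2c.png

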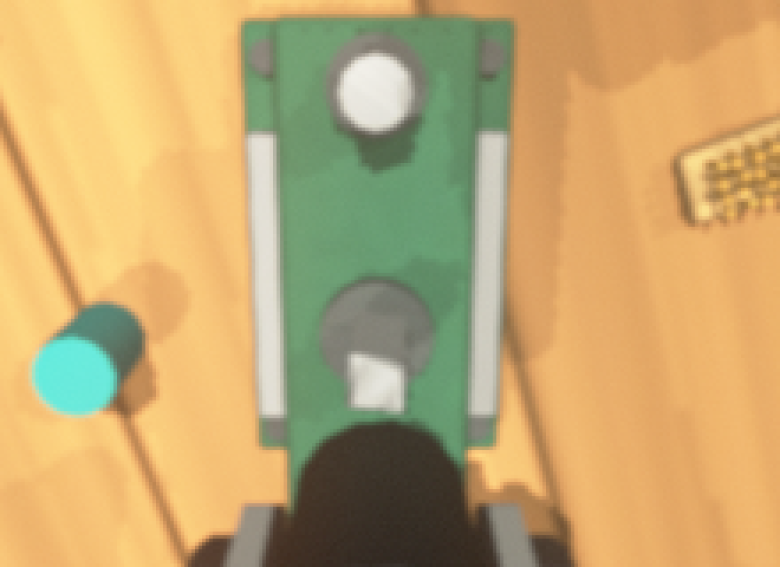

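Run:
```python
from h import *
m=np.load('w4.npy',allow_pickle=True).item()
c=np.array([(317,219),(361,303),(286,347),(236,264)])/3.7+[178,93]
w=np.array([ray(m,p,.048) for p in c]);print(w.mean(0),np.linalg.norm(w-np.roll(w,1,0),axis=1))
d=np.roll(w,-1,0)-w;print(np.degrees(np.arctan2(d[:,1],d[:,0]))%90)
r=ray(m,np.array((300,249))/3.7+[178,93],.006);print('rim',r)
m=np.load('w2.npy',allow_pickle=True).item()
print('collar',ray(m,np.array((377,333))/3.545+[150,90],.126))
c=np.array([(348,353),(406,364),(403,412),(348,407)])/3.545+[150,90]
w=np.array([ray(m,p,.163) for p in c]);print('sq',w.mean(0),np.linalg.norm(w-np.roll(w,1,0),axis=1));d=np.roll(w,-1,0)-w;print(np.degrees(np.arctan2(d[:,1],d[:,0]))%90)
print('col',ray(m,np.array((373,93))/3.545+[150,90],.155))
plan([.442,.2965,.18])
```

```text
[0.4442 0.2999 0.048 ] [0.0289 0.0304 0.028  0.0315]
[11.237  15.1825 13.1116 12.8695]
rim [0.4449 0.3014 0.006 ]
collar [ 0.5473 -0.0232  0.126 ]
sq [ 0.5469 -0.0242  0.163 ] [0.0139 0.0141 0.0124 0.0135]
[61.9709 70.5083 67.7316 72.7405]
col [0.5656 0.0406 0.155 ]
t 8.35 slide [-0.7  0.  31.1] roll 0.0 ycur -16.6 q7 -0.83 pos [0.4422 0.2972 0.2111] z [-0.0001  0.0009 -1.    ]
```

Call:
send_rows([
  [3.8,1.3,10],
  [3.8,1.3,30],
  [3.8,1.3,55],
  [3.8,1.3,80],
  [3.8,1.3,100],
  [3.8,1.3,110],
  [3.8,1.3,111],
  [3.8,1.3,111],
], roll=[-6,-13,-20,-26,-29.6,-29.6,-29.6,-29.6], claw=[1,1,1,1,1,1,1,1])

```text
t: 9.02
eef_pos: [0.446, 0.2998, 0.0995]
tool_rot: [0.0, 0.624, 0.781, -0.0]
contact_force: [-0.6, -0.0, 0.1]
gripper_width: 0.999
grasp_force: 0.0
```

Run:
```python
from h import *
plan([.4445,.3005,.018],13)
m=bot.camera_model('wrist');im=bot.read_camera('wrist');cv2.imwrite('pics/w5.png',im[:,:,::-1]);np.save('w5.npy',m,allow_pickle=True)
p=proj(m,[[.4445,.3005,.048]])[0];print(p)
cv2.imwrite('pics/w5c.png',cv2.resize(im[100:300,130:390,::-1],(780,600),interpolation=3))
```

```text
t 9.02 slide [ 1.1 -1.3 81.5] roll -0.2 ycur 12.8 q7 -0.28 pos [0.446  0.2998 0.0995] z [-0.0002 -0.001  -1.    ]
[254.4269 209.8141]
```

View pics/w5c.png

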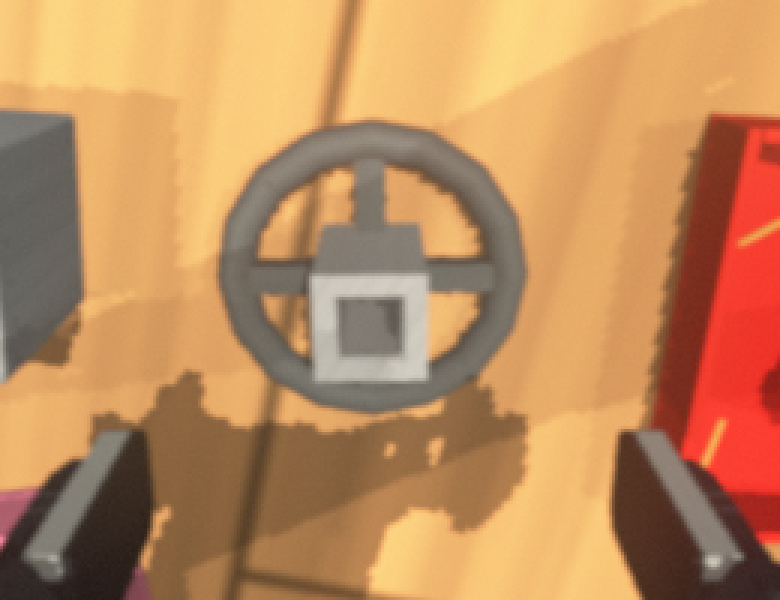

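Call:
send_rows([
  [0.5,-1.3,10],
  [0.5,-1.3,25],
  [0.5,-1.3,42],
  [0.5,-1.3,58],
  [0.5,-1.3,70],
  [0.5,-1.3,78],
  [0.5,-1.3,81],
  [0.5,-1.3,81],
], roll=[0,0,0,0,0,0,0,0], claw=[1,1,1,1,1,1,1,1])

```text
t: 9.73
eef_pos: [0.4437, 0.3004, 0.0185]
tool_rot: [-0.0, 0.623, 0.782, -0.0]
contact_force: [-0.3, 0.2, 0.1]
gripper_width: 0.995
grasp_force: 0.0
```

Call:
send_rows([
  [0,0,0],
  [0,0,0],
  [0,0,0],
  [0,0,0],
  [0,0,0],
  [0,0,0],
  [0,0,0],
  [0,0,0],
], roll=[0,0,0,0,0,0,0,0], claw=[0,0,0,0,0,0,0,0], force=60)

```text
t: 10.4
eef_pos: [0.4439, 0.3007, 0.0194]
tool_rot: [-0.0, 0.623, 0.782, 0.0]
contact_force: [-1.8, -1.4, 6.0]
gripper_width: 0.344
grasp_force: 60.2
```

```bash
python3 -c "
from h import *
plan([.4445,.3005,.018],13);print(bot.get_obs()['contact_force'])"
```

```text
t 10.40 slide [-0.3  0.5  1.4] roll -0.1 ycur 12.9 q7 -0.23 pos [0.4439 0.3007 0.0194] z [ 0.0003  0.0007 -1.    ]
[-1.8491 -1.3693  6.0429]
```

Call:
send_rows([
  [0,0,-8],
  [0,0,-25],
  [0,0,-55],
  [0,0,-90],
  [0,0,-125],
  [0,0,-160],
  [0,0,-190],
  [0,0,-205],
], roll=[0,0,0,0,0,0,0,0], claw=[0,0,0,0,0,0,0,0])

```text
t: 11.07
eef_pos: [0.4449, 0.3008, 0.228]
tool_rot: [0.0, 0.623, 0.782, 0.003]
contact_force: [0.8, -0.1, -1.7]
gripper_width: 0.34
grasp_force: 59.7
```

```bash
python3 -c "
from h import *
plan([.547,-.024,.225],-22);print(bot.get_obs()['contact_force'],bot.get_obs()['grasp_force'])"
```

```text
t 11.07 slide [-339.4   27.     2.2] roll 34.9 ycur 12.9 q7 -0.36 pos [0.4449 0.3008 0.228 ] z [ 0.0036  0.0036 -1.    ]
[ 0.8158 -0.0703 -1.6657] 59.688111171126366
```

Call:
send_rows([
  [-15,1,0],
  [-45,3,0],
  [-80,6,0],
  [-115,9,0],
  [-150,12,0],
  [-185,15,0],
  [-220,18,0],
  [-255,21,0],
], roll=[0,0,0,0,0,0,0,0], claw=[0,0,0,0,0,0,0,0])

```text
t: 11.73
eef_pos: [0.5209, 0.0547, 0.2239]
tool_rot: [-0.0, 0.623, 0.782, -0.0]
contact_force: [0.7, -0.1, -3.5]
gripper_width: 0.341
grasp_force: 59.7
```

Call:
send_rows([
  [-30,2,0],
  [-55,4,0],
  [-75,5.5,0],
  [-84.5,6,0],
  [-84.5,6,0],
  [-84.5,6,0],
  [-84.5,6,0],
  [-84.5,6,0],
], roll=[5,11,18,24,30,34.9,34.9,34.9], claw=[0,0,0,0,0,0,0,0])

```text
t: 12.4
eef_pos: [0.5456, -0.0243, 0.2237]
tool_rot: [-0.0, 0.828, 0.561, -0.0]
contact_force: [-0.3, -0.0, -1.6]
gripper_width: 0.342
grasp_force: 59.6
```

Run:
```python
from h import *
plan([.547,-.024,.190],-22);print(bot.get_obs()['q'])
m=bot.camera_model('wrist');im=bot.read_camera('wrist');np.save('w6.npy',m,allow_pickle=True)
h=.225+.029
p=proj(m,[[.547,-.024,h]])[0];print(p)
cv2.imwrite('pics/w6c.png',cv2.resize(im[120:320,130:390,::-1],(780,600),interpolation=3))
```

```text
t 12.40 slide [ 0.8  1.2 33.7] roll 0.2 ycur -21.8 q7 -0.21 pos [ 0.5456 -0.0243  0.2237] z [-0.0007 -0.     -1.    ]
[-0.6228  0.3203  0.6879  1.9081 -0.2403  0.9967 -0.2085]
[258.2896 277.3684]
```

View pics/w6c.png

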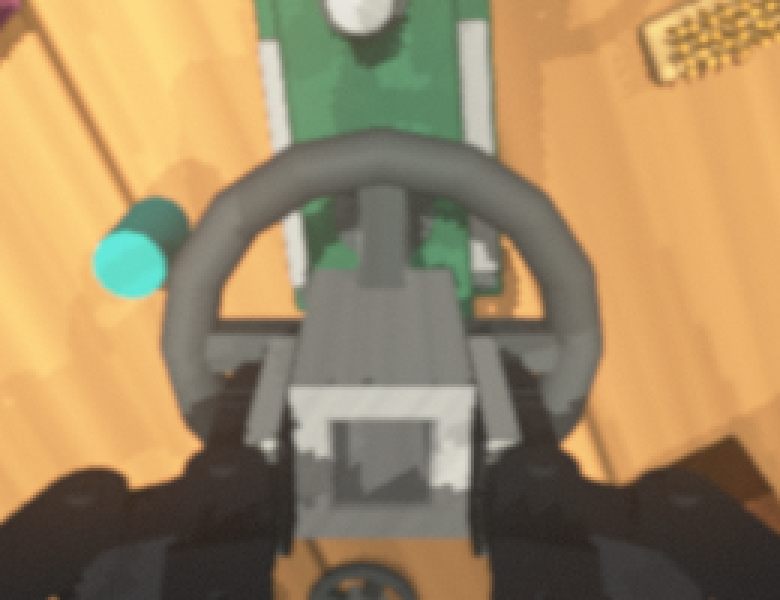

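Run:
```python
from h import *
m=np.load('w6.npy',allow_pickle=True).item();K=np.array(m['camera_matrix']);T=np.array(m['camera_from_world'])
c=np.array([(289,387),(475,387),(470,538),(296,538)])/3+[130,120]
for z in(.248,.250,.252,.254,.256):
    w=np.array([ray(m,p,z) for p in c]);print(z,w.mean(0),np.linalg.norm(w-np.roll(w,1,0),axis=1)*1e3)
plan([.547,-.024,.190],-22)
# camera pose consistency: TCP in camera frame for both views
print(T[:3,:3]@bot.get_obs()['eef_pos']+T[:3,3])
for n,e in(('w2',[.5464,-.0262,.2374]),('w5',[.446,.2998,.0995]),('w4',[.4405,.2971,.2112]),('w1',[.5439,-.0224,.2999])):
    t=np.array(np.load(n+'.npy',allow_pickle=True).item()['camera_from_world']);print(n,t[:3,:3]@e+t[:3,3])
```

```text
0.248 [ 0.5455 -0.0268  0.248 ] [30.8106 30.7891 30.8057 30.9738]
0.25 [ 0.546  -0.0254  0.25  ] [30.2834 30.2623 30.2786 30.4439]
0.252 [ 0.5466 -0.024   0.252 ] [29.7563 29.7355 29.7515 29.9139]
0.254 [ 0.5471 -0.0226  0.254 ] [29.2291 29.2087 29.2244 29.3839]
0.256 [ 0.5477 -0.0212  0.256 ] [28.7019 28.6819 28.6973 28.854 ]
t 12.45 slide [ 0.7  1.2 33.8] roll 0.2 ycur -21.8 q7 -0.21 pos [ 0.5457 -0.0242  0.2238] z [-0.0005  0.0001 -1.    ]
[-0.0005  0.0338  0.1611]
w2 [-0.0006  0.0339  0.1612]
w5 [-0.0007  0.0336  0.1611]
w4 [-0.0006  0.0339  0.1612]
w1 [-0.0006  0.0339  0.1612]
```

Call:
send_rows([
  [0.3,0.5,10],
  [0.3,0.5,22],
  [0.3,0.5,30],
  [0.3,0.5,34],
  [0.3,0.5,37],
  [0.3,0.5,40],
  [0.3,0.5,43],
  [0.3,0.5,46],
], roll=[0,0,0,0,0,0,0,0], claw=[0,0,0,0,0,0,0,0])

```text
t: 13.12
eef_pos: [0.5469, -0.0244, 0.1777]
tool_rot: [0.0, 0.829, 0.559, 0.0]
contact_force: [0.7, 0.8, -2.5]
gripper_width: 0.343
grasp_force: 59.6
```

```bash
python3 -c "
from h import *
plan([.547,-.024,.145],-22);o=bot.get_obs();print(o['contact_force'],o['torque'],o['grasp_force'])"
```

```text
t 13.12 slide [ 0.4 -0.  32.7] roll 0.0 ycur -22.0 q7 -0.16 pos [ 0.5469 -0.0244  0.1777] z [ 0.0005  0.     -1.    ]
[ 0.7097  0.8044 -2.5134] [ 0.0173  0.0082 -0.0222] 59.63480047881603
```

Call:
send_rows([
  [0,0,4],
  [0,0,8],
  [0,0,12],
  [0,0,16],
  [0,0,20],
  [0,0,24],
  [0,0,27],
  [0,0,29],
], roll=[0,0,0,0,0,0,0,0], claw=[0,0,0,0,0,0,0,0])

```text
t: 13.78
eef_pos: [0.5464, -0.0244, 0.1483]
tool_rot: [-0.0, 0.829, 0.559, -0.0]
contact_force: [0.2, 0.0, -3.0]
gripper_width: 0.339
grasp_force: 59.6
```

Call:
send_rows([
  [0,0,1],
  [0,0,2],
  [0,0,3],
  [0,0,3.5],
  [0,0,4],
  [0,0,4],
  [0,0,4],
  [0,0,4],
], roll=[0,0,0,0,0,0,0,0], claw=[0,0,0,0,0,0,0,0])

```text
t: 14.45
eef_pos: [0.5467, -0.0244, 0.1454]
tool_rot: [-0.0, 0.829, 0.559, 0.0]
contact_force: [-3.0, -0.1, 5.8]
gripper_width: 0.344
grasp_force: 60.5
```

```bash
python3 -c "
from h import *
plan([.547,-.024,.145],-22);o=bot.get_obs();print(o['contact_force'],o['torque'],o['grasp_force'])"
```

```text
t 14.45 slide [0.4 0.1 0.4] roll 0.0 ycur -22.0 q7 -0.13 pos [ 0.5467 -0.0244  0.1454] z [ 0.0003  0.0005 -1.    ]
[-3.0479 -0.0976  5.8288] [0.1089 0.7095 0.0479] 60.546317249536514
```

Call:
send_rows([
  [0,0,0],
  [0,0,0],
  [0,0,0],
  [0,0,0],
  [0,0,0],
  [0,0,0],
  [0,0,0],
  [0,0,0],
], roll=[0,0,4,10,16,22,28,34], claw=[0,0,0,0,0,0,0,0])

```text
t: 15.12
eef_pos: [0.5464, -0.0244, 0.1454]
tool_rot: [-0.0, 0.957, 0.29, -0.0]
contact_force: [-4.7, 0.1, 6.1]
gripper_width: 0.34
grasp_force: 60.8
```

Call:
send_rows([
  [0,0,0],
  [0,0,0],
  [0,0,0],
  [0,0,0],
  [0,0,0],
  [0,0,0],
  [0,0,0],
  [0,0,0],
], roll=[4,8,12,16,20,23,26,26], claw=[0,0,0,0,0,0,0,0])

```text
t: 15.78
eef_pos: [0.5464, -0.0246, 0.1454]
tool_rot: [-0.0, 0.998, 0.069, -0.0]
contact_force: [-5.2, -0.0, 8.0]
gripper_width: 0.343
grasp_force: 61.0
```

```bash
python3 -c "
from h import *
plan([.547,-.024,.145],-82);o=bot.get_obs();print(o['contact_force'],o['torque'],o['grasp_force'],o['q'])"
```

```text
t 15.78 slide [ 0.6 -0.5  0.4] roll -0.1 ycur -82.1 q7 -0.99 pos [ 0.5464 -0.0246  0.1454] z [-0.0004  0.0001 -1.    ]
[-5.2255 -0.049   8.0307] [-0.0351  0.9543 -0.049 ] 60.98284497857094 [-0.7499  0.518   0.9075  1.9866 -0.5262  0.8898 -0.9941]
```

Call:
send_rows([
  [0,0,0],
  [0,0,0],
  [0,0,0],
  [0,0,0],
  [0,0,0],
  [0,0,0],
  [0,0,0],
  [0,0,0],
], roll=[2,4,6,8,9,10,10,10], claw=[0,0,0,0,0,0,0,0])

```text
t: 16.45
eef_pos: [0.5465, -0.0247, 0.1454]
tool_rot: [-0.0, 1.0, -0.017, -0.0]
contact_force: [-3.8, -0.0, 7.7]
gripper_width: 0.336
grasp_force: 60.9
```

```bash
python3 -c "
from h import *
plan([.547,-.024,.145],-97);o=bot.get_obs();print(o['contact_force'],o['torque'],o['grasp_force'],o['q'])"
```

```text
t 16.45 slide [ 0.5 -0.7  0.4] roll 5.0 ycur -92.0 q7 -1.13 pos [ 0.5465 -0.0247  0.1454] z [-0.0002  0.0002 -1.    ]
[-3.7926 -0.0317  7.7476] [-0.0103  0.9102 -0.0185] 60.89401379227638 [-0.7772  0.539   0.953   1.9881 -0.5624  0.9029 -1.1311]
```

Call:
send_rows([
  [0,0,0],
  [0,0,0],
  [0,0,0],
  [0,0,0],
  [0,0,0],
  [0,0,0],
  [0,0,0],
  [0,0,0],
], roll=[1,2,3,4,5,6,6,6], claw=[0,0,0,0,0,0,0,0])

```text
t: 17.12
eef_pos: [0.5464, -0.0247, 0.1454]
tool_rot: [-0.0, 0.998, -0.069, -0.0]
contact_force: [-3.8, -0.7, 7.3]
gripper_width: 0.337
grasp_force: 60.9
```

Run:
```python
from h import *
plan([.547,-.024,.145],-97);o=bot.get_obs();print(o['contact_force'],o['torque'],o['grasp_force'],o['q'])
m=bot.camera_model('wrist');im=bot.read_camera('wrist');np.save('w7.npy',m,allow_pickle=True)
cv2.imwrite('pics/w7c.png',cv2.resize(im[120:320,130:390,::-1],(780,600),interpolation=3))
```

```text
t 17.12 slide [ 0.5 -0.8  0.4] roll -1.0 ycur -98.0 q7 -1.21 pos [ 0.5464 -0.0247  0.1454] z [-0.0003  0.0002 -1.    ]
[-3.8356 -0.7198  7.3409] [-0.1068  0.9048  0.0701] 60.88287502527237 [-0.7933  0.5528  0.9806  1.9889 -0.5848  0.9118 -1.2139]
```

View pics/w7c.png

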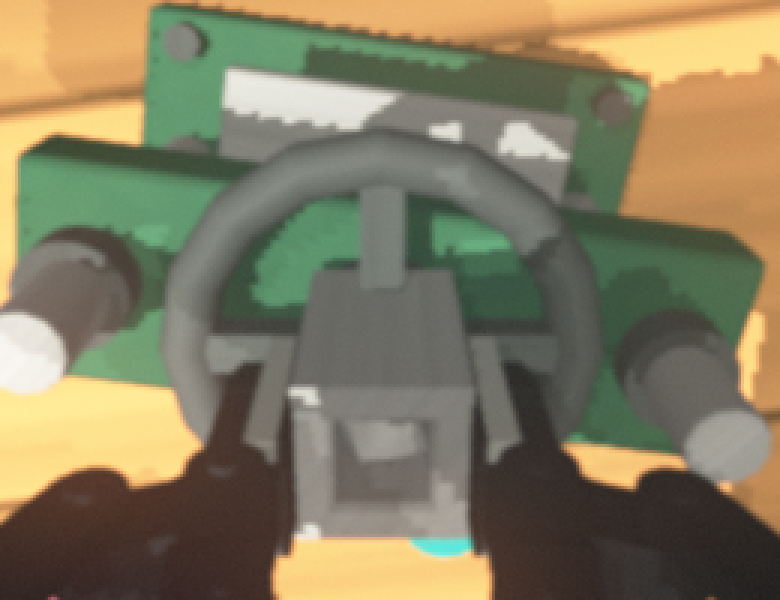

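Call:
send_rows([
  [0,0,0],
  [0,0,0],
  [0,0,0],
  [0,0,0],
  [0,0,0],
  [0,0,0],
  [0,0,0],
  [0,0,0],
], roll=[1,2,3,4,5,5,5,5], claw=[0,0,0,0,0,0,0,0])

```text
t: 17.83
eef_pos: [0.5465, -0.0247, 0.1454]
tool_rot: [0.0, 0.994, -0.112, -0.0]
contact_force: [-4.5, -0.3, 8.3]
gripper_width: 0.339
grasp_force: 61.0
```

Run:
```python
from h import *
plan([.547,-.024,.145],-97);o=bot.get_obs();print(o['contact_force'],o['torque'],o['grasp_force'],o['q'])
```

```text
t 17.83 slide [ 0.4 -0.9  0.4] roll -5.8 ycur -102.8 q7 -1.28 pos [ 0.5465 -0.0247  0.1454] z [-0.0005 -0.0005 -1.    ]
[-4.4753 -0.2995  8.3143] [-0.1843  0.9194  0.8871] 60.999473333358765 [-0.8063  0.5649  1.0031  1.9892 -0.6026  0.9197 -1.2814]
```

Call:
send_rows([
  [0,0,0],
  [0,0,0],
  [0,0,0],
  [0,0,0],
  [0,0,0],
  [0,0,0],
  [0,0,0],
  [0,0,0],
], roll=[-1,-3,-3,-3,-3,-3,-3,-3], claw=[0,0,0.35,0.38,0.42,0.48,0.52,0.52])

```text
t: 18.5
eef_pos: [0.5467, -0.0243, 0.1447]
tool_rot: [0.0, 0.996, -0.087, 0.0]
contact_force: [-0.7, -0.7, 0.4]
gripper_width: 0.519
grasp_force: 0.0
```

Call:
send_rows([
  [0,0,-2],
  [0,0,-8],
  [0,0,-20],
  [0,0,-40],
  [0,0,-70],
  [0,0,-100],
  [0,0,-120],
  [0,0,-120],
], roll=[0,0,0,0,0,0,0,0], claw=[0.52,0.52,0.52,0.52,0.52,0.52,0.52,0.52])

```text
t: 19.17
eef_pos: [0.5491, -0.0254, 0.2698]
tool_rot: [-0.001, 0.996, -0.087, 0.004]
contact_force: [0.1, -0.6, 0.1]
gripper_width: 0.516
grasp_force: 0.0
```

Run:
```python
from h import *
plan([.547,-.024,.145],-97);o=bot.get_obs();print(o['contact_force'],o['torque'])
m=bot.camera_model('wrist');im=bot.read_camera('wrist');np.save('w8.npy',m,allow_pickle=True)
a=im[110:260,160:360,::-1];t=bot.read_camera('top')[120:270,100:300,::-1]
cv2.imwrite('pics/w8c.png',np.hstack([cv2.resize(x,(400,300),interpolation=3) for x in(a,t)]))
p=ray(m,proj(m,[[.5468,-.0243,.174]])[0],.174);print(proj(m,[[.5468,-.0243,.174],[.5468,-.0243,.166]]))
```

```text
t 19.17 slide [ -3.2  -0.8 124.8] roll -3.0 ycur -100.0 q7 -1.37 pos [ 0.5491 -0.0254  0.2698] z [ 0.0074  0.0008 -1.    ]
[ 0.1491 -0.6195  0.0955] [ 0.0064 -0.0141  0.0048]
[[256.6474 195.6339]
 [256.6655 192.8026]]
```

View pics/w8c.png

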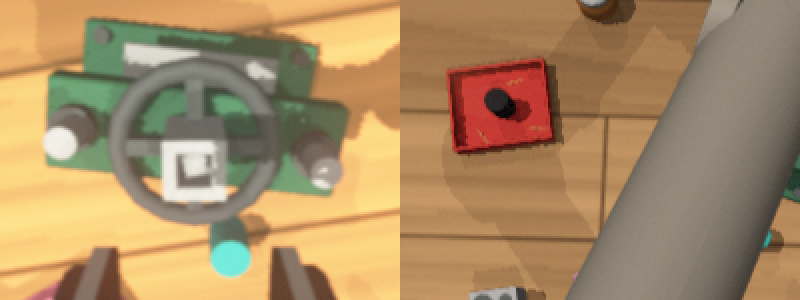

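```bash
python3 -c "
from h import *
print(bot.hand_in())"
```

```text
the job is handed in; nothing more can be done
None
```

The job is handed in, but no verdict came back. By my own checks the cap stands upright in the red tray. The larger handwheel sits fully down on the spindle square and was turned clockwise until the torque jumped to about 0.9 N m, which I took as the stop. The gripper is clear and about 19 s were used.

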